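# Fit the idler sleeve and hold the belt tensioner open

### The job

Get the belt tensioner ready for a new belt: first slide whichever of the two metal sleeves fits the idler pin fully down onto that pin and let go of it, leaving the other sleeve standing on the bench. Then push the sprung tensioner arm back by its upright black post, past the click of its ratchet pawl and all the way to its rear stop, and finish still holding it there: do not let go, even though the pawl has caught. Do not knock the two cups about.

Things in the scene. Friction and masses are not known exactly. Their poses are not given: they have to be found in the camera images.
- tensioner_base: belt tensioner, fixed on the bench: grey plate 150 x 350 mm, 10 mm thick. Origin on the bench, 5 mm from the plate's middle; x across the plate, roughly away from the robot, y along it, z up. At the -y end an aluminium block 52 x 52 mm, top 30 mm high, carries the idler pin; arm pivot at y = 70 mm; pawl and guide (40 mm high) at y = 115 to 175 mm. Rubber stops 24 mm above the plate limit the swing
- pin_foot (a point): foot of the idler pin, on its axis, on the top face of the aluminium block, 30 mm above the bench. The pin is upright, fixed, 20 mm in diameter and 36 mm tall, its last 10 mm tapering to 8 mm in diameter
- pin_tip (a point): top of the idler pin, 66 mm above the bench
- sleeve_wide: loose plain aluminium tube, 44 mm outside diameter, 44 mm tall, bore 24 mm right through: the one that fits the pin. 0.12 kg (varies). Stands upright on the bench; origin at the centre of its underside, z along the tube
- sleeve_narrow: loose tube like the other (44 mm outside, 44 mm tall) but with a bore of only 14 mm, which does not go over the pin. Origin at the centre of its underside, z along the tube
- pivot_axis (a point): on the vertical axis of the tensioner arm's hinge, 30 mm above the bench
- tensioner_arm (a joint): arm swing in rad: 0 at rest, sprung; grows as the post is pushed back (to the base's +x, counter-clockwise from above); 0.75 at the rear stop. The pawl catches at about 0.45: let go beyond it and the arm springs back only that far. Spring 0.35 N m at 0 to 1.1 N m at 0.75 (3 to 10 N at the post), plus about 3 N while the tooth lifts the pawl at 0.2 to 0.45
- post_top (a point): centre of the top of the round black post on the arm's free end: 97 mm above the bench, 110 mm from the pivot axis, 22 mm in diameter, 66 mm tall above the bar (bar top 31 mm above the bench); can be gripped or pushed. At joint 0 the arm points from the pivot along the base's -y, turned 0.375 rad towards -x; at 0.75, 0.375 rad towards +x
- push_post: the same black post, which can turn on its own axis like a roller; origin at its foot on the arm's bar, 31 mm above the bench
- pawl_slider (a joint): lift of the ratchet pawl in m: 0 when home against the toothed disc, about 0.007 while the tooth passes under it; it snaps back to 0 (the click) once the arm is past about 0.45 rad
- ink_cup_pink: bystander: small pink cup with lid, 84 mm wide, 94 mm tall; origin under its centre
- ink_cup_tan: bystander: brown cup with purple lid, 108 mm wide, 94 mm tall; origin under its centre

How it is judged:
By the outcome, as a careful person would: the job done as asked, in the order asked, and still so for the second after the job is handed in, while the arm keeps its last pose, push and grip.
It also fails if it takes over 45 s, if anything falls off the work surface, if the arm or the gripper's body presses on something with over 40 N, if the wrist force passes 120 N, or if a joint passes its speed limit or range.

### The arm

A 7-joint arm with a two-finger parallel gripper is mounted at the origin on a cart in front of the work surface, level with it; the furniture and walls round the work are solid. World frame = base frame: x ahead of the robot, y to its left, z up, the work surface at z = 0. Lengths are in m, angles in rad, forces in N, time in s.
With the tool pointing down it reaches from about 0.4 to 0.925 m from the base axis. Payload 4.1 kg.
Tool frame: the origin (TCP) lies on the centre line of the jaws, within the pads' length; the fingertips stand 17 mm ahead of it and the grasp point (between the pads) lies 2 mm behind it; z points along the fingers, y is the direction in which the jaws open and shut (so a half turn about z gives the same grasp; the last joint's range is limited). The gripper opens to 85 mm and grips with 20 to 120 N. Pads are 22 mm wide; open, the fingers measure 114 mm over their backs; the gripper's body (76 mm by 85 mm) begins 54 mm behind the grasp point. The pads swing forward as they close: fully open they stand 13 mm farther back than shut.
Start: joints at [1.006, 0.398, 0.045, 1.537, -0.019, 1.207, -0.051], TCP at [0.292, -0.581, 0.248] pointing down, gripper open.
Joint ranges: [-2.82, 2.82], [-0.49, 2.23], [-1.37, 1.46], [0, 2.46], [-1.36, 4.5], [0.23, 2], [-2.94, 2.94]. Speed limits (rad/s): [2.57, 2.57, 3.14, 3.14, 3.14, 3.14, 3.14].

### API

Orientations are given as a rotation vector (axis times angle).
In Python, from workcell import bot, viewer gives the robot as it stands.
- The arm moves only by the tool move_arm, never from a script. Its argument "increments" is a list of rows, each an object of numbers: "dx", "dy", "dz": the shift along the tool's x, y, z in m; "spin": the turn about the tool's z in degrees. In form: [{"dx": .., "dy": .., "dz": .., "spin": ..}, ...]. A call has exactly 8 rows; each row shifts and turns the commanded pose from where the row before left it, along the tool's axes as they then stand; what a row does not reach is not made up. A row lasts 1/10 s, in which the tool goes at most 50 mm and 8.59 degrees, less where a joint would pass 70% of its speed; a pose out of reach is approached as far as the arm can. A call with a gripper value outside its range is refused whole. "grip" is the opening, from 0 (shut) to 1 (fully open), set as the call begins (left out, the last holds). The fingers move at their own pace and stop on an object; the grip force is fixed at half the most. Time passes only in rows, so rows that do not move let the fingers close, or fill a call up. It gives the time, the measured TCP pose, the force and the opening at its end, in the units of the state.
- bot.get_state(): the state, without advancing time (a new reading comes with each control period).
- viewer.read_camera(name): name is "scene" or "side" or "wrist"; returns a dict with "color" (384x512x3 uint8, blue, green, red), "depth" (384x512 float32, m along the optical axis (not along the pixel's ray), 0 where there is no reading), "fx", "fy", "cx", "cy" (pixels), "extrinsics" (4x4, takes a point from world to camera coordinates). Camera axes: x right, y down, z forward; pixel columns grow to the right and rows downward; lengths in m; the calibration is good to about 2 mm. The wrist camera is an equidistant fisheye: a pixel r from the principal point sees the ray r / f radians off the axis. A picture is of the moment at which its call begins.
- bot.finish_job(): hands the job in, once; it reports no verdict.
The state is a dict: "time": time; "joints": joint angles; "qvel": joint speeds; "joint_efforts": joint torques, N m; "tcp_pos": TCP position; "tool_rot": TCP orientation; "contact_force": force on the tool from outside, world axes, zero at the start; "torque": the same for the moment, N m; "opening": finger opening in m.
Only numpy, scipy, OpenCV 4.12 (cv2) and the standard library are available. Lean on these libraries where they do the work, as an engineer would, in place of code of your own. Each camera call takes 0.05 s, during which the arm holds its last target. There are 200 camera calls.

## Working session

There is one attempt and no reset: what is moved stays moved. The work goes in short steps, Python scripts to look and compute and a tool call to move; the robot and the scene stay as the last step left them, time stands still between calls to the robot, and variables do not carry over. Pictures are saved under pics/ and viewed, about 8 in all and at most 12, crops included, and the job is handed in when it is done.

Besides the shell and the picture viewer there is one more tool, called as a command line: name --argument value ..., lists and objects as JSON in quotes. move_arm: Moves the arm, as the interface text tells. Its arguments: {"type":"object","properties":{"increments":{"type":"array","items":{"type":"object","properties":{"dx":{"type":"number"},"dy":{"type":"number"},"dz":{"type":"number"},"spin":{"type":"number"}}}},"grip":{"type":"number"}},"required":["increments"]}

```bash
mkdir -p pics; cat > h.py <<'E'
import numpy as np, cv2
from workcell import bot, viewer
def grab(n):
    c=viewer.read_camera(n); np.savez(f'{n}.npz',**c); return c
def world(c,mask=None):
    d=c['depth']; v,u=np.mgrid[:d.shape[0],:d.shape[1]]
    P=np.stack([(u-c['cx'])/c['fx']*d,(v-c['cy'])/c['fy']*d,d],-1)
    E=np.array(c['extrinsics']); return (P-E[:3,3])@E[:3,:3]
E
python3 - <<'E'
from h import *
print(bot.get_state())
a=grab('scene');b=grab('side')
for n,c in(('scene',a),('side',b)):
    print(n,c['fx'],c['cx'],np.round(c['extrinsics'],3).tolist())
    cv2.imwrite(f'pics/{n}0.png',cv2.resize(c['color'],(800,600)))
E
```

```text
{'time': 0.0, 'joints': array([ 1.00602289,  0.39921115,  0.04504245,  1.53789144, -0.0186794 ,
        1.20692023, -0.0506552 ]), 'qvel': array([-0.0009262 ,  0.00037667, -0.00075081, -0.00048589, -0.00195368,
       -0.0006561 , -0.00026359]), 'joint_efforts': array([-1.50156851e-03, -4.75115812e+01,  1.36380740e+00, -2.54217517e+01,
        1.14937581e-02,  9.58789577e-03,  1.55111661e-05]), 'tcp_pos': array([ 0.2916589 , -0.58020476,  0.24724616]), 'tool_rot': array([-3.05486658e+00, -7.24836941e-01,  9.72255375e-04]), 'contact_force': array([-0.41255014, -0.48189023, -0.14432287]), 'torque': array([-0.04008822, -0.08846495,  0.03805239]), 'opening': 0.08528746072234915}
scene 460.03943302039147 255.3065615103908 [[0.903, -0.43, 0.001, -0.522], [-0.228, -0.481, -0.847, 0.201], [0.364, 0.764, -0.532, 1.384], [0.0, 0.0, 0.0, 1.0]]
side 376.6093834411076 252.55369971677732 [[0.979, -0.204, -0.009, -0.592], [-0.1, -0.441, -0.892, 0.134], [0.178, 0.874, -0.452, 0.955], [0.0, 0.0, 0.0, 1.0]]
```

View pics/scene0.png

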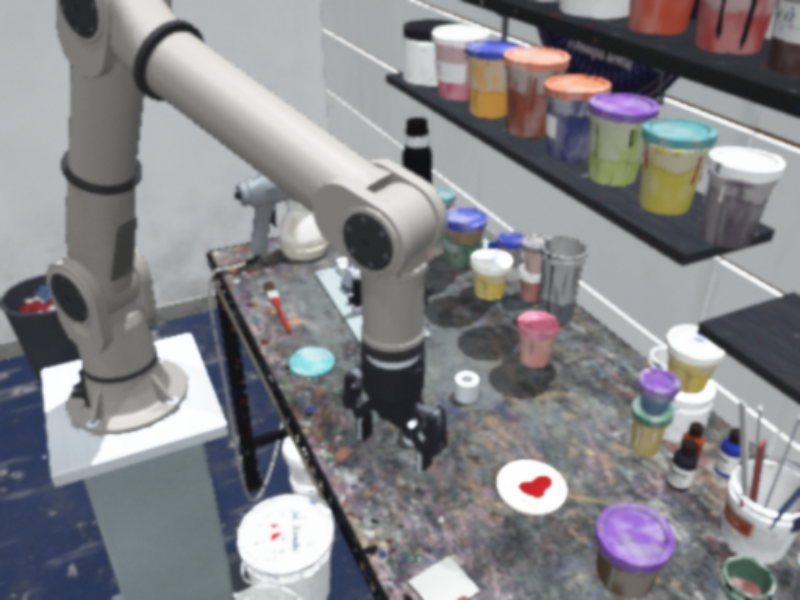

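View pics/side0.png

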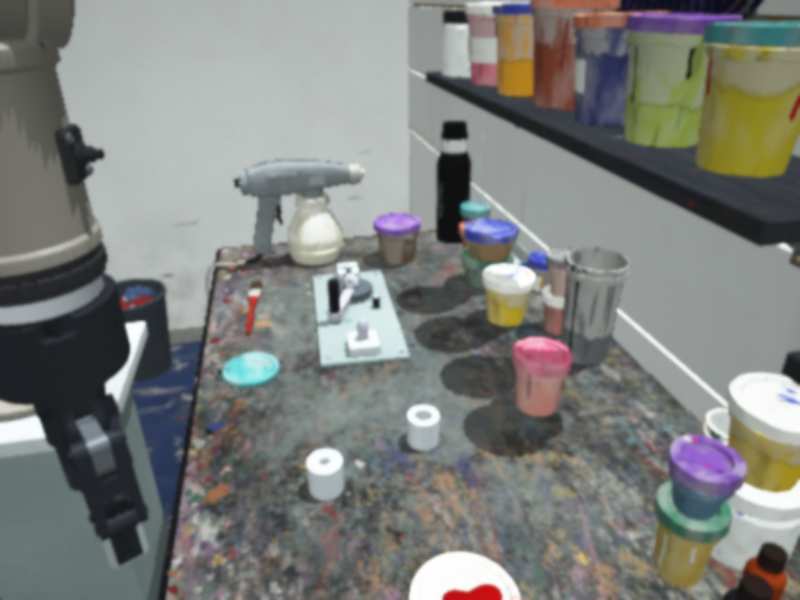

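The side view shows the sleeves at (325,473) and (423,427), the tensioner plate with its pin block at (362,340), and the black post at (335,295). The right sleeve looks like the wide bore. Next I'll measure with depth.

```bash
python3 - <<'E'
from h import *
c=dict(np.load('side.npz')); W=world(c); col=c['color']
cv2.imwrite('pics/crop1.png',np.hstack([cv2.resize(col[165:245,190:290],(400,320),interpolation=2),cv2.resize(col[280:330,185:245],(384,320),interpolation=2)]))
cv2.imwrite('pics/crop2.png',cv2.resize(col[250:325,190:290],(800,600),interpolation=2))
def top(u0,u1,v0,v1,zlo,zhi):
    w=W[v0:v1,u0:u1].reshape(-1,3); m=(w[:,2]>zlo)&(w[:,2]<zhi); w=w[m]
    return len(w),(w.min(0)+w.max(0))/2,w.max(0)-w.min(0)
for n,r in(('L',(190,226,280,325)),('R',(255,286,252,292))):
    print(n,[np.round(x,4) for x in top(*r,.035,.052)])
    w=W[r[2]:r[3],r[0]:r[1]].reshape(-1,3);w=w[(w[:,2]>.008)&(w[:,2]<.05)]
    x=np.linalg.lstsq(np.c_[2*w[:,:2],np.ones(len(w))],(w[:,:2]**2).sum(1),rcond=None)[0]
    print(' circ',x[:2],np.sqrt(x[2]+x[:2]@x[:2]))
# plate top-down map
E=W[165:240,190:270].reshape(-1,3)
m=(E[:,2]>.004)&(E[:,2]<.016);p=E[m]
print('plate',len(p),cv2.minAreaRect(p[:,:2].astype(np.float32)))
for zl,zh in((.02,.034),(.034,.07),(.07,.12)):
    q=E[(E[:,2]>zl)&(E[:,2]<zh)];print(zl,len(q),q.min(0),q.max(0),np.median(q,0))
# orthographic map of the tensioner
x0,y0,s=.25,-.15,1000
w=W[150:245].reshape(-1,3);k=col[150:245].reshape(-1,3)
print(W[225,200],W[170,200],W[222,258])
E
```

```text
L [np.int64(353), array([ 0.446 , -0.3432,  0.0407]), array([0.0427, 0.0444, 0.0112])]
 circ [ 0.44605776 -0.34588676] 0.01743343421629458
R [np.int64(249), array([ 0.5843, -0.2838,  0.0406]), array([0.0421, 0.0432, 0.0112])]
 circ [ 0.58404763 -0.28570498] 0.018013352157934363
plate 2116 ((0.5890576839447021, 0.1368120014667511), (0.26106590032577515, 0.46924397349357605), 1.616246223449707)
0.02 616 [ 0.48310474 -0.07306739  0.02013075] [0.59439389 0.34086767 0.03397677] [0.54195718 0.09809683 0.029778  ]
0.034 272 [ 0.49349793 -0.05607098  0.03404161] [0.58990248 0.26448072 0.06963378] [0.53844747 0.05169588 0.04673687]
0.07 75 [0.49340058 0.04738521 0.07036065] [0.51387888 0.0619283  0.09764429] [0.50355043 0.05187978 0.08604814]
[ 0.45561599 -0.02162736 -0.00055557] [4.85399387e-01 3.43598879e-01 9.24494878e-05] [ 0.60825411 -0.05690305  0.00969201]
```

View pics/crop1.png

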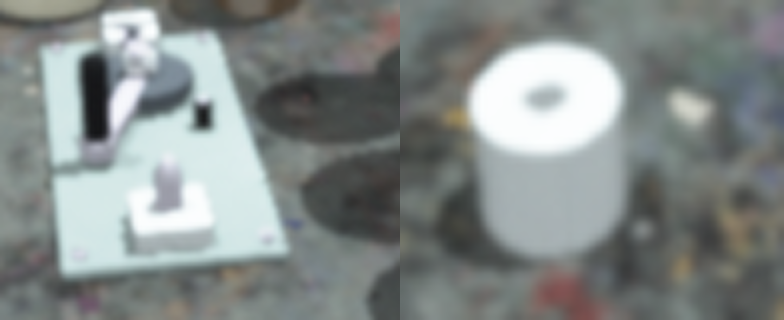

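```bash
python3 - <<'E'
from h import *
c=dict(np.load('side.npz')); W=world(c); col=c['color']
w=W[165:245,185:275].reshape(-1,3)
p=w[(w[:,2]>.006)&(w[:,2]<.0125)&(w[:,0]<.68)&(w[:,1]<.31)]
print('plate',len(p),cv2.minAreaRect(p[:,:2].astype(np.float32)),np.median(p[:,2]))
b=w[(w[:,2]>.027)&(w[:,2]<.033)&(w[:,1]<.0)]
print('block',len(b),cv2.minAreaRect(b[:,:2].astype(np.float32)))
def circ(q,r,tag):
    from scipy.optimize import least_squares
    s=least_squares(lambda t:np.hypot(*(q[:,:2]-t).T)-r,q[:,:2].mean(0)+[0,.005],loss='soft_l1',f_scale=.001)
    print(tag,len(q),s.x,np.sqrt(2*s.cost/len(q)))
q=w[(w[:,2]>.036)&(w[:,2]<.056)&(w[:,1]<.02)];circ(q,.010,'pin')
q=w[(w[:,2]>.04)&(w[:,2]<.094)&(w[:,1]<.075)&(w[:,1]>.025)];circ(q,.011,'post')
q=w[(w[:,2]>.093)&(w[:,1]<.075)&(w[:,1]>.025)];print('posttop',len(q),q.min(0),q.max(0))
for n,(u0,u1,v0,v1) in(('L',(190,226,280,325)),('R',(255,286,252,292))):
    q=W[v0:v1,u0:u1].reshape(-1,3);q=q[(q[:,2]>.01)&(q[:,2]<.04)];circ(q,.022,n)
    g=col[v0:v1,u0:u1].astype(int).sum(2);z=W[v0:v1,u0:u1]
# top-face dark pixels (bore): project onto z=.044 plane, area
    E=np.array(c['extrinsics']);C=-E[:3,:3].T@E[:3,3]
    t=(.044-C[2])/(z[...,2]-C[2]);P=C+(z-C)*t[...,None]
    ctr={'L':(.446,-.343),'R':(.5843,-.2838)}[n]
    r=np.hypot(P[...,0]-ctr[0],P[...,1]-ctr[1]);i=r<.016
    for v in range(g.shape[0]):
        if i[v].any(): print(v+v0,g[v][i[v]])
E
```

```text
plate 1898 ((0.5502883791923523, 0.11947903037071228), (0.41678687930107117, 0.18839000165462494), 80.26492309570312) 0.01005901827467275
block 168 ((0.5394921898841858, -0.04591435194015503), (0.05375155061483383, 0.05128903687000275), 88.86457824707031)
pin 53 [ 0.5401479  -0.04377938] 0.0010958945841542899
post 129 [0.50446789 0.06061446] 0.0011222867187292065
posttop 17 [0.49632239 0.04882583 0.09385919] [0.5109256  0.06161594 0.09764429]
L 296 [ 0.44625065 -0.34161282] 0.0015573366283814407
289 [757 757 756]
290 [758 759 759 757 757 757 757 757 757 757]
291 [759 759 759 757 757 753 753 753 756 757 757 757 757]
292 [759 759 759 757 753 744 731 724 729 742 751 756 757 757]
293 [759 759 757 755 744 721 688 657 639 653 696 737 753 757 759 759]
294 [759 759 759 757 745 703 633 582 559 555 567 631 717 751 757 759 759]
295 [759 759 757 736 672 578 543 532 541 565 642 724 753 757 759 759]
296 [759 759 757 755 744 702 633 569 594 648 706 744 755 758 759 759]
297 [759 757 757 757 753 741 715 685 674 698 727 746 755 757 759 759]
298 [757 757 757 757 755 748 740 738 745 753 757 757 759 759]
299 [757 757 757 757 755 755 755 757 757 759 759 759]
300 [757 757 757 757 757 759 759 759]
R 285 [ 0.58524412 -0.28210322] 0.0019569983165412187
261 [752 751 751 751 751]
262 [756 753 742 724 712 708 709 714 724 741 753]
263 [756 747 722 683 638 608 603 608 619 646 690 728 751]
264 [757 753 723 652 586 558 546 551 557 560 567 595 667 729 753]
265 [757 751 704 603 551 538 535 542 547 549 546 545 592 699 750]
266 [757 753 720 636 565 541 535 541 547 548 544 549 598 702 751]
267 [756 744 702 639 582 555 555 559 566 576 610 683 735 755]
268 [757 754 744 721 684 646 632 639 655 675 705 738 753]
269 [755 751 742 730 724 727 734 741 748 755]
270 [755 753 752 753 755 755]<stdin>:20: RuntimeWarning: divide by zero encountered in divide
<stdin>:20: RuntimeWarning: invalid value encountered in multiply
```

```bash
cat >> h.py <<'E'
from scipy.spatial.transform import Rotation as R
def go(x,y,z,s=None):
    s=s or bot.get_state(); r=R.from_rotvec(s['tool_rot']); d=np.array([x,y,z])-s['tcp_pos']
    M=r.as_matrix(); print('tool delta mm',np.round(1000*M.T@d,1),'yaw',np.degrees(np.arctan2(M[1,0],M[0,0])).round(1),'tilt',np.round(M[:2,2],3),'F',np.round(s['contact_force'],1),'t',s['time'],'tcp',np.round(s['tcp_pos'],4),'open',round(s['opening'],4))
E
python3 - <<'E'
from h import *
c=dict(np.load('side.npz')); E=np.array(c['extrinsics']);C=-E[:3,:3].T@E[:3,3]; W=world(c)
def ray(u,v,z):
    d=E[:3,:3].T@np.array([(u-c['cx'])/c['fx'],(v-c['cy'])/c['fy'],1]);return C+d*(z-C[2])/d[2]
P=[ray(*p,.010)[:2] for p in((205.5,233.5),(262,228),(200,176.2),(243.7,173))]
print(np.round(P,4)); 
for i,j in((0,2),(1,3),(0,1),(2,3)): v=P[j]-P[i];print(i,j,np.degrees(np.arctan2(v[1],v[0])),np.linalg.norm(v))
w=W[215:268,325:370].reshape(-1,3);w=w[w[:,2]>.02];print('pink',w.min(0),w.max(0))
go(.585,-.283,.26)
E
```

```text
[[ 0.4654 -0.0822]
 [ 0.612  -0.0884]
 [ 0.4801  0.2694]
 [ 0.6287  0.2621]]
0 2 87.61534776767505 0.3518816472698042
1 3 87.26043305711255 0.35091588916086675
0 1 -2.442937531809733 0.1466566832606426
2 3 -2.816461539023088 0.14883454426752382
pink [ 0.42361951 -0.89633366  0.02002707] [ 0.87817282 -0.11719306  0.54551343]
tool delta mm [ 395.6 -133.8  -12.4] yaw 26.7 tilt [-0.001  0.002] F [ 0.5 -0.2  0.9] t 0.1 tcp [ 0.2917 -0.5802  0.2474] open 0.0856
```

move_arm --increments '[{"dx": 0.03,"dy": -0.01},{"dx": 0.044,"dy": -0.015},{"dx": 0.044,"dy": -0.015},{"dx": 0.044,"dy": -0.015},{"dx": 0.044,"dy": -0.015},{"dx": 0.044,"dy": -0.015},{"dx": 0.044,"dy": -0.015},{"dx": 0.035,"dy": -0.012}]' --grip 1

```text
invalid input at $.increments[0]: expected keys dx, dy, dz, spin
```

move_arm --increments '[{"spin": -7.9},{"spin": -7.9},{"spin": -7.9},{"spin": -7.9},{"spin": -7.9},{"spin": -7.9},{"spin": -7.9},{"spin": -7.9}]'

```text
invalid input at $.increments[0]: expected keys dx, dy, dz, spin
```

```bash
python3 - <<'E'
from h import *
a=grab('side');b=grab('wrist')
cv2.imwrite('pics/both1.png',np.hstack([cv2.resize(a['color'],(400,300)),cv2.resize(b['color'],(400,300))]))
go(.585,-.283,.15)
print(b['fx'],b['cx'],b['cy'],np.round(b['extrinsics'],3).tolist())
# pink cup
c=dict(np.load('side.npz'));W=world(c);w=W[215:268,325:370].reshape(-1,3);w=w[(w[:,2]>.03)&(w[:,2]<.1)&(w[:,1]>-.4)];print(np.percentile(w,[1,50,99],axis=0))
E
```

```text
tool delta mm [ 395.5 -133.9   97.8] yaw 26.7 tilt [-0.001  0.001] F [-0.8 -0.1  0.3] t 0.2 tcp [ 0.2918 -0.5804  0.2477] open 0.0859
297.3186396354542 259.49068114152965 189.85213352774306 [[0.45, -0.893, -0.001, -0.649], [-0.85, -0.428, 0.307, -0.041], [-0.274, -0.137, -0.952, 0.38], [0.0, 0.0, 0.0, 1.0]]
[[ 0.72980349 -0.28297169  0.03077979]
 [ 0.76342247 -0.2583687   0.08620372]
 [ 0.8745253  -0.1353583   0.09390907]]
```

View pics/both1.png

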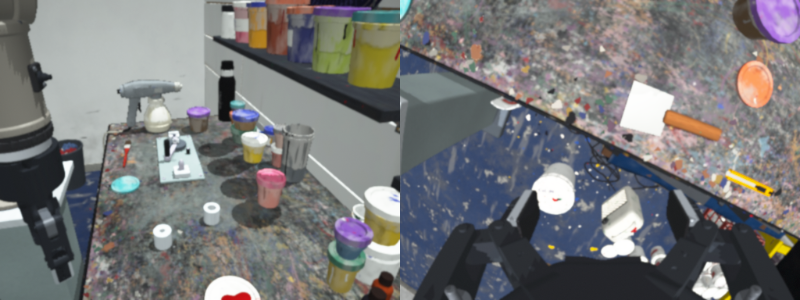

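Nothing moved because every row needs all four keys. The picture is unchanged except that the wrist view now shows the fingers at the bottom edge.

move_arm --increments '[{"dx": 0.03,"dy": -0.01,"dz": 0,"spin": 0},{"dx": 0.044,"dy": -0.015,"dz": 0,"spin": 0},{"dx": 0.044,"dy": -0.015,"dz": 0,"spin": 0},{"dx": 0.044,"dy": -0.015,"dz": 0,"spin": 0},{"dx": 0.044,"dy": -0.015,"dz": 0,"spin": 0},{"dx": 0.044,"dy": -0.015,"dz": 0,"spin": 0},{"dx": 0.044,"dy": -0.015,"dz": 0,"spin": 0},{"dx": 0.035,"dy": -0.012,"dz": 0,"spin": 0}]' --grip 1

```text
time: 1.0
tcp_pos: [0.5376, -0.3299, 0.2482]
tool_rot: [-3.055, -0.729, -0.001]
contact_force: [0.1, -0.9, 0.8]
opening: 0.0853
```

move_arm --increments '[{"dx": 0,"dy": 0,"dz": 0,"spin": -7.9},{"dx": 0,"dy": 0,"dz": 0,"spin": -7.9},{"dx": 0,"dy": 0,"dz": 0,"spin": -7.9},{"dx": 0,"dy": 0,"dz": 0,"spin": -7.9},{"dx": 0,"dy": 0,"dz": 0,"spin": -7.9},{"dx": 0,"dy": 0,"dz": 0,"spin": -7.9},{"dx": 0,"dy": 0,"dz": 0,"spin": -7.9},{"dx": 0,"dy": 0,"dz": 0,"spin": -7.9}]'

```text
time: 1.8
tcp_pos: [0.5354, -0.3329, 0.248]
tool_rot: [-2.217, -2.225, 0.0]
contact_force: [0.2, -1.3, 0.1]
opening: 0.0853
```

```bash
python3 - <<'E'
from h import *
go(.585,-.283,.13)
E
```

```text
tool delta mm [ 49.7  49.9 118. ] yaw 90.2 tilt [-0.001  0.   ] F [ 0.2 -1.3  0.1] t 1.8 tcp [ 0.5354 -0.3329  0.248 ] open 0.0853
```

move_arm --increments '[{"dx": 0.01,"dy": 0.01,"dz": 0.01,"spin": 0},{"dx": 0.01,"dy": 0.01,"dz": 0.02,"spin": 0},{"dx": 0.01,"dy": 0.01,"dz": 0.02,"spin": 0},{"dx": 0.01,"dy": 0.01,"dz": 0.02,"spin": 0},{"dx": 0.01,"dy": 0.01,"dz": 0.02,"spin": 0},{"dx": 0,"dy": 0,"dz": 0.018,"spin": 0},{"dx": 0,"dy": 0,"dz": 0.01,"spin": 0},{"dx": 0,"dy": 0,"dz": 0,"spin": 0}]'

```text
time: 2.6
tcp_pos: [0.5846, -0.282, 0.128]
tool_rot: [-2.222, -2.215, 0.002]
contact_force: [0.1, 0.8, 0.6]
opening: 0.0851
```

```bash
cat >> h.py <<'E'
def wproj(c,P):
    E=np.array(c['extrinsics']);q=E[:3,:3]@np.asarray(P)+E[:3,3];n=np.hypot(q[0],q[1]);k=np.arctan2(n,q[2])/n
    return np.array([c['fx']*q[0]*k+c['cx'],c['fy']*q[1]*k+c['cy']])
def ring(c,img,ctr,z,r):
    pts=[wproj(c,(ctr[0]+r*np.cos(t),ctr[1]+r*np.sin(t),z)) for t in np.linspace(0,6.28,40)]
    cv2.polylines(img,[np.round(np.array(pts)*16).astype(np.int32)],True,(0,0,255),1,shift=4)
def unproj(c,u,v,z):
    E=np.array(c['extrinsics']);a=np.array([(u-c['cx'])/c['fx'],(v-c['cy'])/c['fy']]);th=np.linalg.norm(a)
    d=E[:3,:3].T@np.r_[a/th*np.sin(th),np.cos(th)];C=-E[:3,:3].T@E[:3,3];return C+d*(z-C[2])/d[2]
E
python3 - <<'E'
from h import *
b=grab('wrist');im=cv2.resize(b['color'],(0,0),fx=1.5,fy=1.5)
cc=dict(b); 
for k in('fx','fy','cx','cy'):cc[k]=b[k]*1.5
ring(cc,im,(.585,-.283),.044,.022);ring(cc,im,(.585,-.283),.044,.012)
cv2.imwrite('pics/w2.png',im); go(.585,-.283,.03)
E
```

```text
tool delta mm [-0.3 -0.2 99.5] yaw 89.8 tilt [-0.001  0.   ] F [-0.4 -0.4 -0.5] t 2.65 tcp [ 0.5853 -0.2828  0.1295] open 0.0854
```

View pics/w2.png

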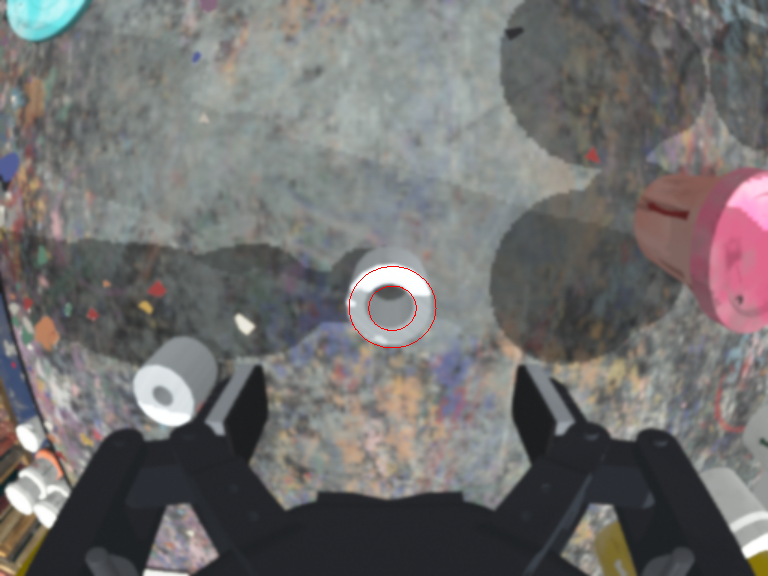

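The wide sleeve's ring matches the prediction at (392,306), and the narrow sleeve at (175,385) is clear of the left finger. I'll descend and grasp.

move_arm --increments '[{"dx": 0,"dy": 0,"dz": 0.012,"spin": 0},{"dx": 0,"dy": 0,"dz": 0.02,"spin": 0},{"dx": 0,"dy": 0,"dz": 0.02,"spin": 0},{"dx": 0,"dy": 0,"dz": 0.02,"spin": 0},{"dx": 0,"dy": 0,"dz": 0.015,"spin": 0},{"dx": 0,"dy": 0,"dz": 0.008,"spin": 0},{"dx": 0,"dy": 0,"dz": 0.002,"spin": 0},{"dx": 0,"dy": 0,"dz": 0,"spin": 0}]'

```text
time: 3.45
tcp_pos: [0.5861, -0.2833, 0.0337]
tool_rot: [2.223, 2.218, 0.0]
contact_force: [0.6, 0.7, 0.7]
opening: 0.0852
```

move_arm --increments '[{"dx": 0,"dy": 0,"dz": 0,"spin": 0},{"dx": 0,"dy": 0,"dz": 0,"spin": 0},{"dx": 0,"dy": 0,"dz": 0,"spin": 0},{"dx": 0,"dy": 0,"dz": 0,"spin": 0},{"dx": 0,"dy": 0,"dz": 0,"spin": 0},{"dx": 0,"dy": 0,"dz": 0,"spin": 0},{"dx": 0,"dy": 0,"dz": 0,"spin": 0},{"dx": 0,"dy": 0,"dz": 0,"spin": 0}]' --grip 0

```text
time: 4.25
tcp_pos: [0.5864, -0.2834, 0.0345]
tool_rot: [2.222, 2.218, 0.0]
contact_force: [-0.5, 0.4, 5.5]
opening: 0.0417
```

```bash
python3 - <<'E'
from h import *
go(.585,-.283,.13)
E
```

```text
tool delta mm [  0.3  -1.2 -95.5] yaw 89.9 tilt [ 0.001 -0.001] F [-0.5  0.4  5.5] t 4.25 tcp [ 0.5864 -0.2834  0.0345] open 0.0417
```

move_arm --increments '[{"dx": 0,"dy": 0,"dz": -0.008,"spin": 0},{"dx": 0,"dy": 0,"dz": -0.015,"spin": 0},{"dx": 0,"dy": 0,"dz": -0.02,"spin": 0},{"dx": 0,"dy": 0,"dz": -0.02,"spin": 0},{"dx": 0,"dy": 0,"dz": -0.02,"spin": 0},{"dx": 0,"dy": 0,"dz": -0.01,"spin": 0},{"dx": 0,"dy": 0,"dz": -0.004,"spin": 0},{"dx": 0,"dy": 0,"dz": 0,"spin": 0}]'

```text
time: 5.05
tcp_pos: [0.5857, -0.283, 0.1306]
tool_rot: [2.223, 2.219, 0.0]
contact_force: [-0.1, 0.5, -1.2]
opening: 0.0422
```

move_arm --increments '[{"dx": 0.012,"dy": 0,"dz": 0,"spin": 0},{"dx": 0.03,"dy": -0.005,"dz": 0,"spin": 0},{"dx": 0.03,"dy": -0.005,"dz": 0,"spin": 0},{"dx": 0.03,"dy": -0.005,"dz": 0,"spin": 0},{"dx": 0.03,"dy": -0.005,"dz": 0,"spin": 0},{"dx": 0.03,"dy": -0.005,"dz": 0,"spin": 0},{"dx": 0.016,"dy": -0.005,"dz": 0,"spin": 0},{"dx": 0.006,"dy": 0,"dz": 0,"spin": 0}]'

```text
time: 5.85
tcp_pos: [0.5549, -0.0963, 0.1296]
tool_rot: [-2.218, -2.222, 0.001]
contact_force: [-0.1, -0.8, -1.4]
opening: 0.0422
```

```bash
python3 - <<'E'
from h import *
a=grab('side');b=grab('wrist')
im=b['color'].copy();ring(b,im,(.540,-.0445),.030,.010);ring(b,im,(.540,-.0445),.066,.004);ring(b,im,(.5045,.0605),.097,.011)
cv2.imwrite('pics/b3.png',np.hstack([cv2.resize(a['color'][120:300,150:300],(320,384),interpolation=2),im[:,20:500]]))
go(.54,-.0445,.13)
W=world(a)
E

```

```text
tool delta mm [ 54.1 -16.    0. ] yaw 90.0 tilt [-0. -0.] F [-0.  -0.4 -1.2] t 5.95 tcp [ 0.556  -0.0987  0.1301] open 0.0419
```

View pics/b3.png

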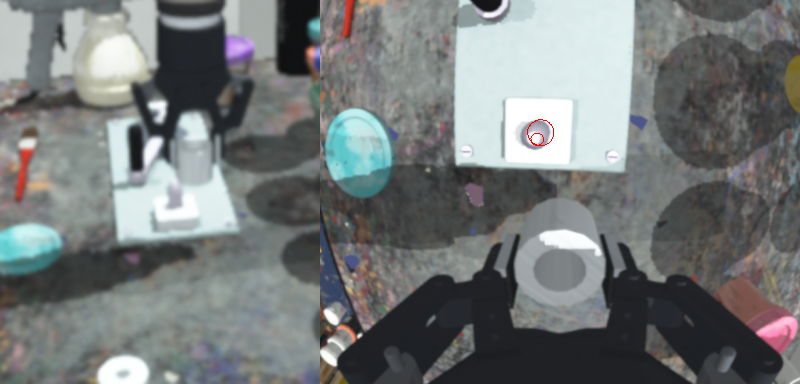

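The side inset shows the held sleeve at (195,160), above and short of the pin. In the wrist view the pin is at about (530,135), a pixel or two left of my prediction. I'll zoom in to refine this.

```bash
python3 - <<'E'
from h import *
b=dict(np.load('wrist.npz'));im=b['color']
cr=im[90:300,190:330]
cv2.imwrite('pics/z4.png',np.hstack([cv2.resize(im[90:180,190:270],(533,600),interpolation=2)]))
d=b['depth']
print(np.round(d[245:285:5,255:266:5],3).tolist())
# depth-derived pin points; test axis vs ray depth
E=np.array(b['extrinsics'])
v,u=np.mgrid[90:180,190:270]
a=np.stack([(u-b['cx'])/b['fx'],(v-b['cy'])/b['fy']],-1);th=np.linalg.norm(a,axis=-1);z=d[90:180,190:270]
P=np.concatenate([a/th[...,None]*np.tan(th)[...,None],np.ones_like(th)[...,None]],-1)*z[...,None]
W=(P-E[:3,3])@E[:3,:3];w=W.reshape(-1,3)
q=w[(w[:,2]>.027)&(w[:,2]<.033)];print('block',len(q),cv2.minAreaRect(q[:,:2].astype(np.float32)))
q=w[(w[:,2]>.062)];print('tip',len(q),q.min(0),q.max(0))
q=w[(w[:,2]>.036)&(w[:,2]<.054)];print('pin',len(q),q.min(0),q.max(0))
from scipy.optimize import least_squares
s=least_squares(lambda t:np.hypot(*(q[:,:2]-t).T)-.010,[.54,-.0445],loss='soft_l1',f_scale=.001);print(s.x,s.cost)
# sleeve top
v,u=np.mgrid[200:310,200:320]
a=np.stack([(u-b['cx'])/b['fx'],(v-b['cy'])/b['fy']],-1);th=np.linalg.norm(a,axis=-1);z=d[200:310,200:320]
P=np.concatenate([a/th[...,None]*np.tan(th)[...,None],np.ones_like(th)[...,None]],-1)*z[...,None]
w=((P-E[:3,3])@E[:3,:3]).reshape(-1,3)
q=w[(w[:,2]>.1)&(w[:,2]<.136)&(abs(w[:,0]-.556)<.021)];print('sleeve side',len(q),q.min(0),q.max(0))
s=least_squares(lambda t:np.hypot(*(q[:,:2]-t).T)-.022,[.556,-.099],loss='soft_l1',f_scale=.001);print(s.x,s.cost)
q=w[(w[:,2]>.136)&(w[:,2]<.146)&(abs(w[:,0]-.556)<.015)];print('top',len(q),q.min(0),q.max(0))
E

```

```text
[[0.12999999523162842, 0.1289999932050705, 0.13099999725818634], [0.1770000010728836, 0.17800000309944153, 0.17800000309944153], [0.17100000381469727, 0.1720000058412552, 0.17100000381469727], [0.16599999368190765, 0.16599999368190765, 0.16599999368190765], [0.16099999845027924, 0.16099999845027924, 0.16099999845027924], [0.1550000011920929, 0.15600000321865082, 0.1550000011920929], [0.1509999930858612, 0.1509999930858612, 0.15000000596046448], [0.1469999998807907, 0.14800000190734863, 0.1459999978542328]]
block 3578 ((0.5371027588844299, -0.043532468378543854), (0.05210387334227562, 0.05133841186761856), 88.681396484375)
tip 342 [ 0.53136784 -0.05049934  0.06200483] [ 0.55471286 -0.01777593  0.2560891 ]
pin 57 [ 0.53369964 -0.04373103  0.03645237] [ 0.54752899 -0.03371983  0.05368053]
[ 0.53761068 -0.04397507] 7.847971013786543e-07
sleeve side 3470 [ 0.53501112 -0.10808079  0.10007705] [ 0.57696332 -0.07236029  0.13598966]
[ 0.55495313 -0.0936861 ] 0.01311191137539514
top 3207 [ 0.5410047  -0.11679905  0.13600264] [ 0.57099636 -0.07263637  0.14181181]
```

View pics/z4.png

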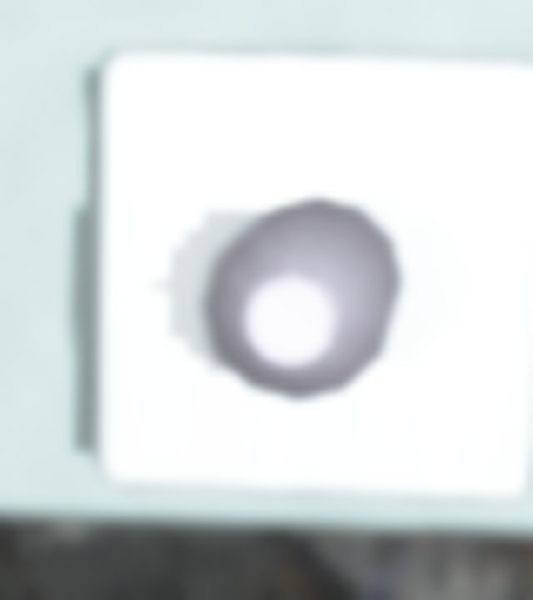

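```bash
cat > m.py <<'E'
from h import *
b=grab('wrist');d=b['depth'];E=np.array(b['extrinsics'])
v,u=np.mgrid[:384,:512]
a=np.stack([(u-b['cx'])/b['fx'],(v-b['cy'])/b['fy']],-1);th=np.linalg.norm(a,axis=-1)+1e-9
W=(np.concatenate([a/th[...,None]*np.tan(th)[...,None],np.ones_like(th)[...,None]],-1)*d[...,None]-E[:3,3])@E[:3,:3]
s=bot.get_state();t=s['tcp_pos'];C=-E[:3,:3].T@E[:3,3]
print('cam-tcp',np.round(C-t,4))
# sleeve rim: bright/gray pixels at top plane, near TCP
m=(abs(W[...,2]-(t[2]+.010))<.004)&(np.hypot(W[...,0]-t[0],W[...,1]-t[1]-.003)<.03)
q=W[m]; print('rim z',np.median(q[:,2]),len(q))
i=abs(q[:,0]-t[0])<.008;print('y edges',q[i,1].min(),q[i,1].max(),'mid',(q[i,1].min()+q[i,1].max())/2-t[1])
i=abs(q[:,1]-t[1]-.002)<.008;print('x edges',q[i,0].min(),q[i,0].max())
cr=b['color'].astype(int).sum(2)
go(.5385,-.044,.13)
print('tip@',[np.round(unproj(b,233.2,137.7,.066),4)])
w=W.reshape(-1,3);q=w[(w[:,2]>.027)&(w[:,2]<.033)&(w[:,1]>-.08)&(w[:,1]<0)];print('block',cv2.minAreaRect(q[:,:2].astype(np.float32)))
cv2.imwrite('pics/s5.png',cv2.resize(b['color'][200:330,180:340],(800,650)))
E
python3 m.py
```

```text
cam-tcp [-0.001   0.0805  0.1261]
rim z 0.1399608842845845 4701
y edges -0.11794155184069338 -0.07436959042814353 mid 0.0038755170954282436
x edges 0.533837315513929 0.5857013593092298
tool delta mm [ 56.  -17.8   0.1] yaw 89.8 tilt [-0.    -0.001] F [-0.2 -0.3 -2.4] t 6.0 tcp [ 0.5561 -0.1     0.1301] open 0.0419
tip@ [array([ 0.5383, -0.0456,  0.066 ])]
block ((0.6584140062332153, -0.036081910133361816), (0.29706308245658875, 0.0550655871629715), 3.5025997161865234)
```

```bash
cat >> m.py <<'E'
q=W[m];q=q[abs(q[:,0]-t[0])<.018]
A=np.c_[q[:,0]-t[0],q[:,1]-t[1],np.ones(len(q))];print('rim plane',np.linalg.lstsq(A,q[:,2],rcond=None)[0])
im=b['color'].copy()
for k in('fx','fy'):b[k]*=4
b['cx']=(b['cx']-180+.5)*4-.5;b['cy']=(b['cy']-80+.5)*4-.5
im=cv2.resize(im[80:230+90,180:340],(640,960),interpolation=2)
for dy,colr in((0,0),(.0039,1)): 
    ring(b,im,(t[0],t[1]+dy),.140,.022);ring(b,im,(t[0],t[1]+dy),.140,.012)
ring(b,im,(.5385,-.0445),.066,.004)
cv2.imwrite('pics/s5.png',cv2.resize(im,(400,600)))
E
python3 m.py
```

```text
cam-tcp [-0.0007  0.08    0.1261]
rim z 0.1400343720404539 4699
y edges -0.12010921671003824 -0.07577856348656187 mid 0.002804322189728481
x edges 0.5340557729754192 0.5858377783771784
tool delta mm [ 56.7 -17.9   0.1] yaw 89.8 tilt [ 0.    -0.001] F [-0.3 -0.2 -1. ] t 6.05 tcp [ 0.5562 -0.1007  0.1302] open 0.0417
tip@ [array([ 0.5386, -0.047 ,  0.066 ])]
block ((0.6590774059295654, -0.035890478640794754), (0.2994726300239563, 0.054844941943883896), 3.4524037837982178)
rim plane [ 0.00141189 -0.0051781   0.13984796]
```

View pics/s5.png

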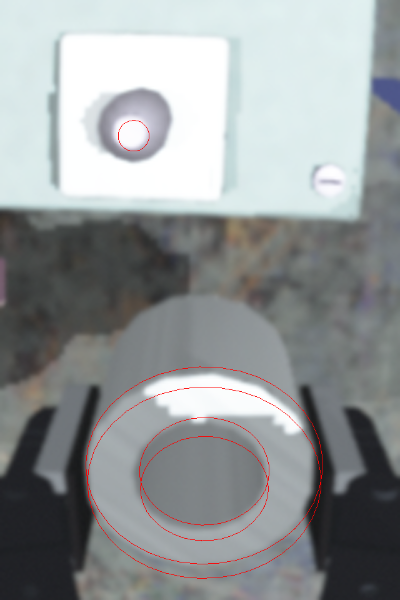

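The rings bracket the sleeve rim, whose centre is at about (204,472), so the sleeve sits about 2 mm ahead of the TCP. The pin tip at (133,132) matches. I'll move over the pin and start lowering.

move_arm --increments '[{"dx": 0.006,"dy": -0.002,"dz": 0,"spin": 0},{"dx": 0.012,"dy": -0.004,"dz": 0,"spin": 0},{"dx": 0.012,"dy": -0.004,"dz": 0,"spin": 0},{"dx": 0.012,"dy": -0.004,"dz": 0,"spin": 0},{"dx": 0.008,"dy": -0.003,"dz": 0,"spin": 0},{"dx": 0.004,"dy": 0,"dz": 0.007,"spin": 0},{"dx": 0,"dy": 0,"dz": 0.007,"spin": 0},{"dx": 0,"dy": 0,"dz": 0.006,"spin": 0}]'

```text
time: 6.85
tcp_pos: [0.5389, -0.0453, 0.1094]
tool_rot: [-2.224, -2.219, 0.001]
contact_force: [0.1, 0.3, -2.3]
opening: 0.0421
```

```bash
python3 - <<'E'
from h import *
for i in range(3): viewer.read_camera('side')
a=grab('side');s=bot.get_state();go(.54,-.0445,.13,s);W=world(a);t=s['tcp_pos']
w=W[130:245,185:275].reshape(-1,3)
from scipy.optimize import least_squares
q=w[(w[:,2]>.078)&(w[:,2]<.108)&(np.hypot(w[:,0]-t[0],w[:,1]-t[1])<.03)&(abs(w[:,0]-t[0])<.02)]
f=least_squares(lambda k:np.hypot(*(q[:,:2]-k).T)-.022,t[:2],loss='soft_l1',f_scale=.001);print('sleeve',len(q),f.x,q.min(0),q.max(0))
q=w[(w[:,2]>.036)&(w[:,2]<.056)&(np.hypot(w[:,0]-.54,w[:,1]+.044)<.015)]
f=least_squares(lambda k:np.hypot(*(q[:,:2]-k).T)-.010,[.54,-.044],loss='soft_l1',f_scale=.001);print('pin',len(q),f.x)
E=np.array(a['extrinsics'])
p=E[:3,:3]@np.array([.54,-.0445,.08])+E[:3,3];u,v=int(a['fx']*p[0]/p[2]+a['cx']),int(a['fy']*p[1]/p[2]+a['cy'])
cv2.imwrite('pics/s6.png',cv2.resize(a['color'][v-35:v+45,u-40:u+40],(600,600),interpolation=2))
E
```

```text
tool delta mm [  1.    0.9 -20.1] yaw 89.8 tilt [-0.001 -0.   ] F [ 0.  -0.4 -1. ] t 7.05 tcp [ 0.5391 -0.0455  0.1099] open 0.0419
sleeve 168 [ 0.54019088 -0.04389222] [ 0.51910772 -0.06816459  0.07800297] [ 0.55901339 -0.03117592  0.10791476]
pin 52 [ 0.54024661 -0.04422463]
```

View pics/s6.png

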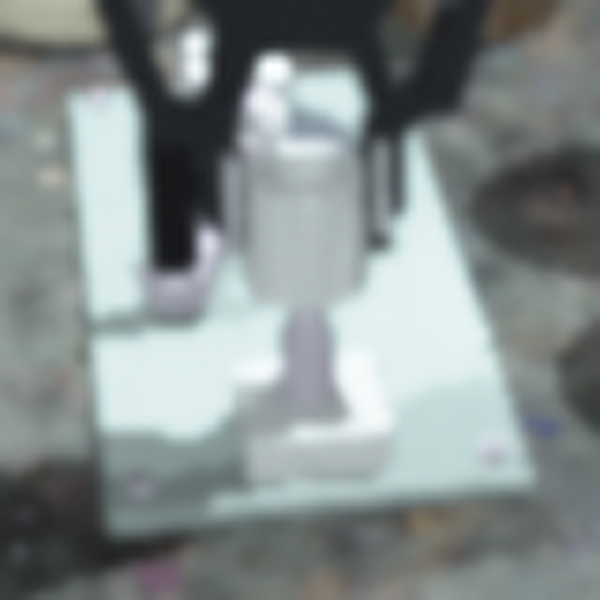

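The sleeve at (305,230) sits squarely over the pin at (308,370), and the fits agree to about 0.3 mm. Lowering now.

move_arm --increments '[{"dx": 0,"dy": 0,"dz": 0.003,"spin": 0},{"dx": 0,"dy": 0,"dz": 0.003,"spin": 0},{"dx": 0,"dy": 0,"dz": 0.003,"spin": 0},{"dx": 0,"dy": 0,"dz": 0.003,"spin": 0},{"dx": 0,"dy": 0,"dz": 0.003,"spin": 0},{"dx": 0,"dy": 0,"dz": 0.003,"spin": 0},{"dx": 0,"dy": 0,"dz": 0.003,"spin": 0},{"dx": 0,"dy": 0,"dz": 0.003,"spin": 0}]'

```text
time: 7.85
tcp_pos: [0.5392, -0.0449, 0.086]
tool_rot: [2.223, 2.219, -0.0]
contact_force: [0.7, -0.2, -0.5]
opening: 0.0424
```

move_arm --increments '[{"dx": 0,"dy": 0,"dz": 0.003,"spin": 0},{"dx": 0,"dy": 0,"dz": 0.003,"spin": 0},{"dx": 0,"dy": 0,"dz": 0.003,"spin": 0},{"dx": 0,"dy": 0,"dz": 0.003,"spin": 0},{"dx": 0,"dy": 0,"dz": 0.003,"spin": 0},{"dx": 0,"dy": 0,"dz": 0.003,"spin": 0},{"dx": 0,"dy": 0,"dz": 0.002,"spin": 0},{"dx": 0,"dy": 0,"dz": 0,"spin": 0}]'

```text
time: 8.65
tcp_pos: [0.5389, -0.0449, 0.066]
tool_rot: [-2.223, -2.219, 0.001]
contact_force: [0.6, 0.1, -1.1]
opening: 0.0422
```

move_arm --increments '[{"dx": 0,"dy": 0,"dz": 0.0005,"spin": 0},{"dx": 0,"dy": 0,"dz": 0.0005,"spin": 0},{"dx": 0,"dy": 0,"dz": 0.0005,"spin": 0},{"dx": 0,"dy": 0,"dz": 0,"spin": 0},{"dx": 0,"dy": 0,"dz": 0,"spin": 0},{"dx": 0,"dy": 0,"dz": 0,"spin": 0},{"dx": 0,"dy": 0,"dz": 0,"spin": 0},{"dx": 0,"dy": 0,"dz": 0,"spin": 0}]'

```text
time: 9.45
tcp_pos: [0.5392, -0.0449, 0.0649]
tool_rot: [2.223, 2.219, 0.0]
contact_force: [-0.2, 0.4, -1.9]
opening: 0.0421
```

move_arm --increments '[{"dx": 0,"dy": 0,"dz": 0,"spin": 0},{"dx": 0,"dy": 0,"dz": 0,"spin": 0},{"dx": 0,"dy": 0,"dz": 0,"spin": 0},{"dx": 0,"dy": 0,"dz": 0,"spin": 0},{"dx": 0,"dy": 0,"dz": 0,"spin": 0},{"dx": 0,"dy": 0,"dz": 0,"spin": 0},{"dx": 0,"dy": 0,"dz": 0,"spin": 0},{"dx": 0,"dy": 0,"dz": 0,"spin": 0}]' --grip 1

```text
time: 10.25
tcp_pos: [0.5392, -0.0449, 0.0648]
tool_rot: [2.223, 2.219, -0.0]
contact_force: [0.0, -0.1, -0.0]
opening: 0.0856
```

move_arm --increments '[{"dx": 0,"dy": 0,"dz": -0.005,"spin": 0},{"dx": 0,"dy": 0,"dz": -0.015,"spin": 0},{"dx": 0,"dy": 0,"dz": -0.02,"spin": 0},{"dx": 0,"dy": 0,"dz": -0.02,"spin": 0},{"dx": 0,"dy": 0,"dz": -0.02,"spin": 0},{"dx": 0,"dy": 0,"dz": -0.016,"spin": 0},{"dx": 0,"dy": 0,"dz": -0.004,"spin": 0},{"dx": 0,"dy": 0,"dz": 0,"spin": 0}]'

```text
time: 11.05
tcp_pos: [0.5397, -0.0449, 0.1661]
tool_rot: [2.222, 2.218, 0.002]
contact_force: [0.1, 0.5, -1.3]
opening: 0.0853
```

```bash
python3 - <<'E'
from h import *
a=grab('side');b=grab('wrist');s=bot.get_state();W=world(a)
w=W[130:245,185:275].reshape(-1,3);q=w[(np.hypot(w[:,0]-.54,w[:,1]+.044)<.024)&(w[:,2]<.11)]
print('sleeve top z',np.percentile(q[:,2],[50,90,97,100]))
from scipy.optimize import least_squares
q=w[(w[:,2]>.045)&(w[:,2]<.093)&(np.hypot(w[:,0]-.5045,w[:,1]-.0605)<.02)]
f=least_squares(lambda k:np.hypot(*(q[:,:2]-k).T)-.011,[.5045,.0605],loss='soft_l1',f_scale=.001);print('post',len(q),f.x)
im=b['color'].copy();ring(b,im,(.540,-.0445),.074,.022);ring(b,im,(.540,-.0445),.074,.012);ring(b,im,(.5045,.0605),.097,.011)
cv2.imwrite('pics/b7.png',np.hstack([cv2.resize(a['color'][140:245,185:275],(330,384),interpolation=2),im[:,40:500]]))
go(.5045,.0605,.165,s)
E
```

```text
sleeve top z [0.05964019 0.07391699 0.07471602 0.07554781]
post 115 [0.50430141 0.06071966]
tool delta mm [105.4 -34.4  -0.6] yaw 89.9 tilt [-0.001 -0.   ] F [-0.1 -0.4 -0.2] t 11.15 tcp [ 0.5387 -0.045   0.1644] open 0.0852
```

View pics/b7.png

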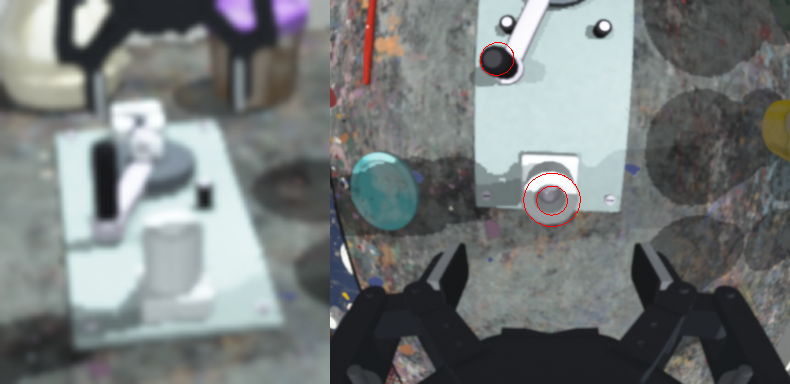

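The sleeve is seated: the side inset shows it down on the block, and its top reads 0.0745 m against 0.074 m ideal. The post ring at (497,60) matches. Next is the post.

move_arm --increments '[{"dx": 0.008,"dy": -0.003,"dz": 0,"spin": 0},{"dx": 0.018,"dy": -0.006,"dz": 0,"spin": 0},{"dx": 0.022,"dy": -0.007,"dz": 0,"spin": 0},{"dx": 0.022,"dy": -0.007,"dz": 0,"spin": 0},{"dx": 0.018,"dy": -0.006,"dz": 0,"spin": 0},{"dx": 0.012,"dy": -0.004,"dz": 0,"spin": 0},{"dx": 0.005,"dy": -0.0015,"dz": 0,"spin": 0},{"dx": 0,"dy": 0,"dz": 0,"spin": 0}]'

```text
time: 11.95
tcp_pos: [0.5046, 0.0606, 0.1645]
tool_rot: [-2.222, -2.221, 0.001]
contact_force: [-0.4, 0.5, -0.7]
opening: 0.0856
```

move_arm --increments '[{"dx": 0,"dy": 0,"dz": 0.01,"spin": 0},{"dx": 0,"dy": 0,"dz": 0.018,"spin": 0},{"dx": 0,"dy": 0,"dz": 0.018,"spin": 0},{"dx": 0,"dy": 0,"dz": 0.018,"spin": 0},{"dx": 0,"dy": 0,"dz": 0.015,"spin": 0},{"dx": 0,"dy": 0,"dz": 0.008,"spin": 0},{"dx": 0,"dy": 0,"dz": 0.002,"spin": 0},{"dx": 0,"dy": 0,"dz": 0,"spin": 0}]'

```text
time: 12.75
tcp_pos: [0.505, 0.0597, 0.0756]
tool_rot: [2.224, 2.219, -0.0]
contact_force: [0.2, -0.7, 0.5]
opening: 0.0857
```

```bash
python3 - <<'E'
from h import *
go(.5045,.0605,.075)
E
```

```text
tool delta mm [ 0.8 -0.5  0.6] yaw 89.9 tilt [-0. -0.] F [ 0.2 -0.7  0.5] t 12.75 tcp [0.505  0.0597 0.0756] open 0.0857
```

move_arm --increments '[{"dx": 0,"dy": 0,"dz": 0,"spin": 0},{"dx": 0,"dy": 0,"dz": 0,"spin": 0},{"dx": 0,"dy": 0,"dz": 0,"spin": 0},{"dx": 0,"dy": 0,"dz": 0,"spin": 0},{"dx": 0,"dy": 0,"dz": 0,"spin": 0},{"dx": 0,"dy": 0,"dz": 0,"spin": 0},{"dx": 0,"dy": 0,"dz": 0,"spin": 0},{"dx": 0,"dy": 0,"dz": 0,"spin": 0}]' --grip 0

```text
time: 13.55
tcp_pos: [0.5039, 0.0602, 0.0762]
tool_rot: [-2.223, -2.219, 0.003]
contact_force: [-3.6, 0.3, 6.1]
opening: 0.02
```

```bash
python3 - <<'E'
from h import *
s=bot.get_state();go(.5045,.0605,.075,s)
# arc in tool steps; base yaw -2.5deg
p=np.array([.5045,.0605]);y=np.radians(-2.5);ex=np.array([np.cos(y),np.sin(y)]);ey=np.array([-np.sin(y),np.cos(y)])
piv=p+.11*(np.sin(.375)*ex+np.cos(.375)*ey);print(piv)
Rt=R.from_rotvec(s['tool_rot']).as_matrix()[:2,:2]
th=np.r_[np.linspace(0,.75,17),.77,.79,.81];P=np.array([piv+.11*(np.sin(t-.375)*ex-np.cos(t-.375)*ey) for t in th])
print(P[16]);print(np.c_[th[1:],1000*np.diff(P,axis=0)@np.array([[0,1],[1,0]])].round(2))
E
```

```text
tool delta mm [0.3 0.6 1.2] yaw 89.9 tilt [-0.002 -0.001] F [-3.6  0.3  6.1] t 13.55 tcp [0.5039 0.0602 0.0762] open 0.02
[0.54921633 0.16100099]
[0.58500326 0.05698515]
[[ 0.05 -1.98  4.76]
 [ 0.09 -1.76  4.85]
 [ 0.14 -1.53  4.92]
 [ 0.19 -1.3   4.99]
 [ 0.23 -1.06  5.04]
 [ 0.28 -0.83  5.09]
 [ 0.33 -0.59  5.12]
 [ 0.38 -0.35  5.14]
 [ 0.42 -0.1   5.15]
 [ 0.47  0.14  5.15]
 [ 0.52  0.38  5.14]
 [ 0.56  0.62  5.12]
 [ 0.61  0.86  5.08]
 [ 0.66  1.1   5.04]
 [ 0.7   1.33  4.98]
 [ 0.75  1.56  4.91]
 [ 0.77  0.74  2.07]
 [ 0.79  0.78  2.06]
 [ 0.81  0.82  2.04]]
```

move_arm --increments '[{"dx": -0.002,"dy": 0.0048,"dz": 0,"spin": 0},{"dx": -0.0018,"dy": 0.0049,"dz": 0,"spin": 0},{"dx": -0.0015,"dy": 0.0049,"dz": 0,"spin": 0},{"dx": -0.0013,"dy": 0.005,"dz": 0,"spin": 0},{"dx": -0.0011,"dy": 0.005,"dz": 0,"spin": 0},{"dx": -0.0008,"dy": 0.0051,"dz": 0,"spin": 0},{"dx": -0.0006,"dy": 0.0051,"dz": 0,"spin": 0},{"dx": -0.0003,"dy": 0.0051,"dz": 0,"spin": 0}]'

```text
time: 14.35
tcp_pos: [0.5415, 0.0513, 0.076]
tool_rot: [-2.22, -2.217, 0.009]
contact_force: [-7.7, 0.8, 10.0]
opening: 0.02
```

move_arm --increments '[{"dx": -0.0001,"dy": 0.0052,"dz": 0,"spin": 0},{"dx": 0.0001,"dy": 0.0052,"dz": 0,"spin": 0},{"dx": 0.0004,"dy": 0.0051,"dz": 0,"spin": 0},{"dx": 0.0006,"dy": 0.0051,"dz": 0,"spin": 0},{"dx": 0.0009,"dy": 0.0051,"dz": 0,"spin": 0},{"dx": 0.0011,"dy": 0.005,"dz": 0,"spin": 0},{"dx": 0.0008,"dy": 0.003,"dz": 0,"spin": 0},{"dx": 0,"dy": 0,"dz": 0,"spin": 0}]'

```text
time: 15.15
tcp_pos: [0.5752, 0.0548, 0.076]
tool_rot: [-2.22, -2.217, 0.01]
contact_force: [-9.8, -0.5, 10.5]
opening: 0.0201
```

```bash
python3 - <<'E'
from h import *
go(.585,.057,.0755)
E
```

```text
tool delta mm [2.2 9.8 0.4] yaw 89.9 tilt [-0.007 -0.001] F [-9.8 -0.5 10.5] t 15.15 tcp [0.5752 0.0548 0.076 ] open 0.0201
```

move_arm --increments '[{"dx": 0.0004,"dy": 0.0015,"dz": 0,"spin": 0},{"dx": 0.0005,"dy": 0.0015,"dz": 0,"spin": 0},{"dx": 0.0005,"dy": 0.0015,"dz": 0,"spin": 0},{"dx": 0.0005,"dy": 0.0015,"dz": 0,"spin": 0},{"dx": 0.0005,"dy": 0.0015,"dz": 0,"spin": 0},{"dx": 0.0005,"dy": 0.0015,"dz": 0,"spin": 0},{"dx": 0,"dy": 0,"dz": 0,"spin": 0},{"dx": 0,"dy": 0,"dz": 0,"spin": 0}]'

```text
time: 15.95
tcp_pos: [0.5834, 0.0573, 0.076]
tool_rot: [-2.22, -2.216, 0.012]
contact_force: [-10.0, 0.2, 10.8]
opening: 0.0199
```

move_arm --increments '[{"dx": 0.0003,"dy": 0.001,"dz": 0,"spin": 0},{"dx": 0.0003,"dy": 0.001,"dz": 0,"spin": 0},{"dx": 0,"dy": 0,"dz": 0,"spin": 0},{"dx": 0,"dy": 0,"dz": 0,"spin": 0},{"dx": 0,"dy": 0,"dz": 0,"spin": 0},{"dx": 0,"dy": 0,"dz": 0,"spin": 0},{"dx": 0,"dy": 0,"dz": 0,"spin": 0},{"dx": 0,"dy": 0,"dz": 0,"spin": 0}]'

```text
time: 16.75
tcp_pos: [0.5838, 0.0573, 0.0759]
tool_rot: [-2.219, -2.215, 0.017]
contact_force: [-14.7, -1.2, 13.1]
opening: 0.0199
```

move_arm --increments '[{"dx": 0.0003,"dy": 0.001,"dz": 0,"spin": 0},{"dx": 0.0003,"dy": 0.001,"dz": 0,"spin": 0},{"dx": 0,"dy": 0,"dz": 0,"spin": 0},{"dx": 0,"dy": 0,"dz": 0,"spin": 0},{"dx": 0,"dy": 0,"dz": 0,"spin": 0},{"dx": 0,"dy": 0,"dz": 0,"spin": 0},{"dx": 0,"dy": 0,"dz": 0,"spin": 0},{"dx": 0,"dy": 0,"dz": 0,"spin": 0}]'

```text
time: 17.55
tcp_pos: [0.584, 0.0574, 0.0757]
tool_rot: [-2.218, -2.213, 0.023]
contact_force: [-17.1, -2.1, 17.7]
opening: 0.02
```

```bash
python3 - <<'E'
from h import *
a=grab('side');b=grab('wrist');go(.585,.057,.0755)
W=world(a);w=W[130:245,185:275].reshape(-1,3)
from scipy.optimize import least_squares
q=w[(w[:,2]>.036)&(w[:,2]<.055)&(np.hypot(w[:,0]-.585,w[:,1]-.057)<.016)]
if len(q)>5:
    f=least_squares(lambda k:np.hypot(*(q[:,:2]-k).T)-.011,[.585,.057],loss='soft_l1',f_scale=.001);print('post',len(q),f.x)
q=w[(np.hypot(w[:,0]-.54,w[:,1]+.044)<.024)&(w[:,2]<.11)];print('sleeve top z',np.percentile(q[:,2],[90,97,100]))
cv2.imwrite('pics/f8.png',np.hstack([cv2.resize(a['color'][120:320,180:360],(346,384),interpolation=2),b['color'][:,50:500]]))
E
```

```text
tool delta mm [-0.3  1.   0.2] yaw 89.9 tilt [-0.016 -0.005] F [-17.8  -2.7  17.6] t 17.65 tcp [0.584  0.0573 0.0757] open 0.0202
post 48 [0.58490276 0.05672701]
sleeve top z [0.07403415 0.07491959 0.07599651]
```

View pics/f8.png

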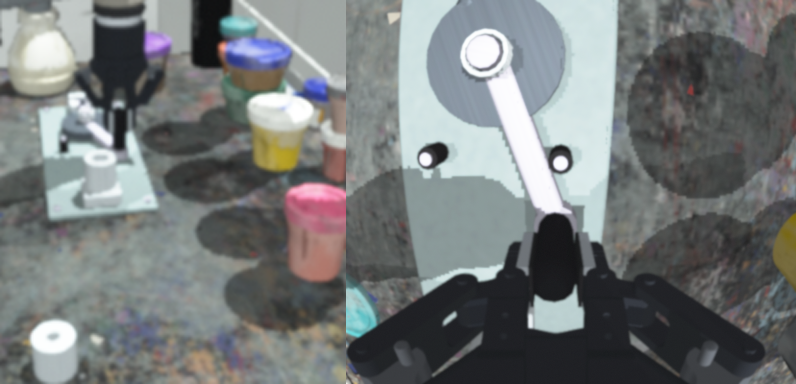

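The bar rests against the rear stop peg at (560,160), with the post gripped at (555,260). The sleeve is on its pin, and the narrow sleeve is still standing at (55,350). The commanded push no longer moves the arm, so I'm handing in.

```bash
python3 -c "
from h import *
print(bot.finish_job());s=bot.get_state();print(s['tcp_pos'],s['contact_force'],s['opening'])"
```

```text
the job is handed in; nothing more can be done
None
the job is handed in; nothing more can be done
```

I put the wide sleeve on the idler pin and let it go. I then gripped the black post, swung the tensioner arm to its rear stop, and handed in at about 17.7 s still gripping it and pushing with about 18 N.

- **Sleeve:** its top measured about 74.5 mm above the bench, against 74 mm when fully seated. The narrow sleeve still stands on the bench where it was.
- **Arm at the rear stop:** the post fitted at (0.585, 0.057), within 1 mm of where it should be at 0.75 rad. In the last picture the bar lies against the stop peg. About 2 mm more commanded push moved it only about 0.2 mm and raised the force.
- **Pawl and click:** I did not observe the pawl directly. I take it as passed because the arm is well beyond 0.45 rad.
- **Cups:** the arm never went near either one. The pink cup was standing in the last side picture. The tan cup was not checked at the end.
- **Readings that disagreed:**
  - The wrist camera put the pin about 1.5 mm closer to the robot in x than the side camera did. I aimed between the two, and the sleeve went on without side force.
  - The finger opening read about 2 mm small on both grips.
  - Pressing on the post tilted the tool by about 0.02 rad and put about 18 N upward on it.

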